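# Close the ripening box without letting its lid slam

### The job

Close the ripening box on the inspection table: with a fingertip push its open lid over its balance point, then catch the falling lid from below on the outside of your fingers when it is about half-way down and hold it still for about a second. Then lower it on the fingers gently until it is fully shut, never letting it drop, and draw away. Do not pinch or grip the lid, and leave the cheese in the box and everything else on the table where it is.

Things in the scene. Friction and masses are not known exactly. Their poses are not given: they have to be found in the camera images.
- ripening_box: White open-topped box fixed to the table, 140 mm deep (its x), 200 wide (its y), 90 high, walls 6. Origin: centre of its underside, on the table. Its x axis points from the front wall to the hinge at the back. Its yaw is 1.35 to 2.0 rad: the hinge is on the robot's left and the front faces the robot's right. One loose cheese wheel lies inside, below the rim.
- lid (a joint): Lid angle, rad: 0 = shut, level on the rim; pi/2 = upright; 1.8 = open, resting back on its stop (starts at 1.76 to 1.8). The hinge is damped: tipped forward past upright, the lid falls by itself, slowly at first, in some 3 to 6 s; left alone it strikes the rim at 0.7 to 1 rad/s, which is a slam. Lid about 0.3 kg; a finger carrying its edge bears at most about 2 N.
- lid_hinge (a point): Middle of the hinge line, at the lid's underside: 70 mm behind the box's centre along the box's x, 90 mm above the table. Axes turn with the lid and equal the box's axes at joint 0. The lid is a flat slab running from here 160 mm along its -x, 8 mm thick along +z, 210 mm wide along y (the hinge line); a clear pane in a blue frame.
- lid_edge (a point): Middle of the lid's free edge (top edge when open, blue border 38 mm wide), at its underside, 160 mm from the hinge. Moves with the lid, axes as lid_hinge. Shut, this edge overhangs the box's front wall by 20 mm, so that fingers tilted about 40 degrees can carry it from below right down to the rim and then be drawn away forwards.
- cheese_in_box: Loose cheese wheel inside the box, 96 mm across, 40 mm high; origin at the centre of its underside. Leave it alone.
- cheese_left: Loose paper-banded cheese wheel at the hinge side or the front of the box, 104 mm across, 45 mm high; origin at the centre of its underside. Leave it alone.
- cheese_right: Loose paper-banded cheese wheel at the other of these two places, 104 mm across, 45 mm high; origin at the centre of its underside. Leave it alone.
- brush: Loose hand brush lying on the table, wooden handle; about 200 mm long, under 50 mm high; origin on the table under its middle. Leave it alone.
- spray_bottle: Loose white bottle with a blue cap, 60 mm across, 150 mm high, standing; origin at the centre of its underside. Leave it alone.
- brine_cup: Loose steel cup, 72 mm across, 75 mm high, standing; origin at the centre of its underside. Leave it alone.
- cheese_iron: Loose cheese iron (steel rod with a wooden cross grip), 165 mm long, 75 mm wide, 18 mm high, lying on the table; origin under the middle of its rod. Leave it alone.

How it is judged:
On the way, in this order (a step that is already met when the one before it is completed fails the run):
1. the fingers push on the open lid (value of joint lid above 1.5 rad and contact force between the fingers and lid above 0.1 N), for 0.05 s.
2. the lid has been pushed forward past upright (value of joint lid below 1.5 rad), for 0.1 s.
3. the lid is held still on the fingers part-way down (0.15 to 1.35 rad) (value of joint lid between 0.15 and 1.35 rad and velocity of joint lid between -0.08 and 0.08 rad/s and contact force between the fingers and lid above 0.15 N), for 0.4 s.
At the end, for the whole second after the job is handed in: The lid is shut (within 0.02 rad, about 3 mm at its edge) and at rest; the cheese in the box and the other things are within 20 mm of where they started (value of joint lid below 0.02 rad and velocity of joint lid between -0.05 and 0.05 rad/s and distance of each of cheese_in_box, cheese_left, cheese_right, brush, spray_bottle, brine_cup, cheese_iron from where it was at the start of the episode below 0.02 m); the robot touches nothing.
It fails at once if the lid slams or drops: it closes faster than 0.45 rad/s (70 mm/s at its edge) between 0.25 and 0.03 rad (value of joint lid between 0.03 and 0.25 rad and velocity of joint lid below -0.45 rad/s).
It fails at once if the lid is pinched: it is between the finger pads with more than 5 N on it (contact force between the fingers and lid above 5 N and z of the grasp point in the frame of lid_edge between -0.004 and 0.012 m and x of the grasp point in the frame of lid_edge between -0.01 and 0.17 m and y of the grasp point in the frame of lid_edge between -0.115 and 0.115 m).
It fails at once if the cheese in the box is moved more than 20 mm (distance of cheese_in_box from where it was at the start of the episode above 0.02 m).
It fails at once if another thing on the table is moved or lifted more than 20 mm, or tipped (distance of any of cheese_left, cheese_right, brush, spray_bottle, brine_cup, cheese_iron from where it was at the start of the episode above 0.02 m or angle between any of spray_bottle, brine_cup's own z axis and vertical above 0.4 rad).
It also fails if it takes over 59 s, if anything falls off the work surface, if the arm or the gripper's body presses on something with over 40 N, if the wrist force passes 120 N, or if a joint passes its speed limit or range.

### The arm

A 6-joint arm with a two-finger parallel gripper is mounted at the origin on the work surface. World frame = base frame: x ahead of the robot, y to its left, z up, the work surface at z = 0. Lengths are in m, angles in rad, forces in N, time in s.
With the tool pointing down it reaches from about 0.25 to 0.725 m from the base axis. Payload 4 kg.
Tool frame: the origin (TCP) lies at the very end of the fingers, on their centre line; the grasp point (between the pads) lies 19 mm behind it; x points along the fingers, z is the direction in which the jaws open and shut, and the axes are right-handed (so a half turn about x gives the same grasp; the last joint's range is limited). The gripper opens to 85 mm and grips with 20 to 120 N. Pads are 22 mm wide; open, the fingers measure 114 mm over their backs; the gripper's body (76 mm by 85 mm) begins 54 mm behind the grasp point. The pads swing forward as they close: fully open they stand 13 mm farther back than shut.
Start: joints at [-1.318, 0.241, 0.005, 1.335, 0, 1.571], TCP at [0.125, -0.484, 0.231] pointing down, gripper open.
Joint ranges: [-2.72, 2.72], [-1.05, 1.87], [-1.09, 1.28], [-1.99, 2.15], [-1.42, 1.44], [-3.14, 3.14]. Speed limits (rad/s): [2.79, 2.79, 3.14, 3.14, 3.14, 3.14].

### API

Orientations are given as a unit quaternion [x, y, z, w].
In Python, from workcell import bot gives the robot as it stands.
- The arm moves only by the tool apply_moves, never from a script. Its argument "targets" is one flat list of numbers, 7 for each row, row after row: the shift along the tool's x, y, z in units of 25 cm (1.0 is 25 cm), then the turn, a rotation vector about the tool's x, y, z in units of 0.5 rad (1.0 is 0.5 rad), then the opening, from 0 (shut) to 1 (fully open). In form: [tx, ty, tz, wx, wy, wz, claw, tx, ty, tz, wx, wy, wz, claw, ...]. A call has 1 to 12 rows; each row is the pose to reach, as a shift and turn from the pose commanded when the call began, along the tool's axes at that moment; what a row does not reach only later rows make up. A row lasts 1/12 s, in which the tool goes at most 41.7 mm and 7.16 degrees, less where a joint would pass 70% of its speed; a pose out of reach is approached as far as the arm can. A call with a number of a shift or a turn outside -1 to 1 is refused whole. A call with a gripper value outside its range is refused whole. The fingers move at their own pace and stop on an object; the grip force is fixed at half the most. Time passes only in rows, so rows that repeat a pose let the fingers close. It gives the time, the measured TCP pose, the force and the opening at its end, in the units of the state.
- bot.get_obs(): the state, without advancing time (a new reading comes with each control period).
- bot.camera(name): name is "scene" or "top" or "wrist"; returns (picture, depth): 400x640x3 uint8, red, green, blue; 400x640 float32, m along the optical axis (not along the pixel's ray), 0 where there is no reading.
- bot.camera_params(name): a dict with "fx", "fy", "cx", "cy" (pixels), "dist" ([k1, k2, p1, p2, k3] as OpenCV has them; the pictures are not rectified), "T" (4x4, takes a point from camera to world coordinates); the wrist camera has in their place "tool_from_camera" (4x4, takes a point from camera to tool coordinates, whose origin is the TCP and whose axes are the tool frame's). Camera axes: x right, y up, looking along -z (the intrinsics and any distortion apply to the point x, -y, -z); pixel columns grow to the right and rows downward; lengths in m; the calibration is good to about 2 mm. A picture is of the moment at which its call begins: read the wrist's pose just before it. camera_params takes no time and is no camera call.
- bot.job_done(): hands the job in, once; it reports no verdict.
The state is a dict: "clock": time; "joint_pos": joint angles; "joint_vel": joint speeds; "tau": joint torques, N m; "eef_pos": TCP position; "tool_rot": TCP orientation; "ft_force": force on the tool from outside, world axes, zero at the start; "ft_torque": the same for the moment, N m; "grip_width": finger opening in m.
Only numpy, scipy, OpenCV 4.12 (cv2) and the standard library are available. Lean on these libraries where they do the work, as an engineer would, in place of code of your own. Each camera call takes 0.05 s, during which the arm holds its last target.

## Working session

There is one attempt and no reset: what is moved stays moved. The work goes in short steps, Python scripts to look and compute and a tool call to move; the robot and the scene stay as the last step left them, time stands still between calls to the robot, and variables do not carry over. Pictures are saved under pics/ and viewed, and the job is handed in when it is done.

Besides the shell and the picture viewer there is one more tool, called as name(argument=value, ...), one argument or row to a line, values as JSON. apply_moves: Moves the arm, as the interface text tells. Its arguments: {"type":"object","properties":{"targets":{"type":"array"}},"required":["targets"]}

```bash
ls; mkdir -p pics
cat > h.py <<'E'
import numpy as np,cv2
from workcell import bot
from scipy.spatial.transform import Rotation as R
def snap(n,f):
    im,d=bot.camera(n); cv2.imwrite('pics/'+f+'.png',im[:,:,::-1]); np.savez('pics/'+f+'.npz',im=im,d=d); return im,d
def pts(n,d,T=None):
    p=bot.camera_params(n); T=np.array(p['T']) if T is None else T
    K=np.array([[p['fx'],0,p['cx']],[0,p['fy'],p['cy']],[0,0,1]])
    v,u=np.mgrid[0:400,0:640]
    q=cv2.undistortPoints(np.stack([u,v],-1).reshape(-1,1,2).astype(float),K,np.array(p['dist'])).reshape(400,640,2)
    P=np.stack([q[...,0]*d,-q[...,1]*d,-d],-1)
    return P@T[:3,:3].T+T[:3,3]
E
python3 - <<'E'
from h import *
print(bot.get_obs())
for n in('scene','top'):
    snap(n,n+'0'); p=bot.camera_params(n); print(n,{k:np.round(v,3).tolist() for k,v in p.items()})
print(bot.camera_params('wrist'))
E
```

```text
pics
{'clock': 0.0, 'joint_pos': array([-1.31799499e+00,  2.41412216e-01,  3.76962836e-03,  1.33519321e+00,
       -3.09453761e-05,  1.57076253e+00]), 'joint_vel': array([ 0.00119059, -0.00125231,  0.00050083,  0.00070574,  0.00082241,
       -0.00149515]), 'tau': array([ 1.14012655e-03, -3.72320545e+01,  2.52405810e+01,  1.70166849e-02,
       -1.01481717e-04, -1.46218201e-05]), 'eef_pos': array([ 0.12489759, -0.48352197,  0.23043065]), 'tool_rot': array([ 0.43340206,  0.55962701, -0.43253629,  0.55847347]), 'ft_force': array([ 0.51520382,  0.07476458, -0.37505392]), 'ft_torque': array([-0.05894316, -0.01183097,  0.01005853]), 'grip_width': 0.08571255566050115}
scene {'fx': 375.033, 'fy': 375.033, 'cx': 322.261, 'cy': 197.053, 'dist': [-0.046, 0.0, 0.0, 0.0, 0.0], 'T': [[0.369, -0.677, 0.637, 1.09], [0.929, 0.28, -0.24, -0.219], [-0.016, 0.68, 0.733, 0.69], [0.0, 0.0, 0.0, 1.0]]}
top {'fx': 376.837, 'fy': 376.837, 'cx': 317.149, 'cy': 206.941, 'dist': [-0.054, 0.0, 0.0, 0.0, 0.0], 'T': [[0.01, 0.998, -0.067, 0.493], [-1.0, 0.011, 0.01, -0.016], [0.011, 0.067, 0.998, 0.89], [0.0, 0.0, 0.0, 1.0]]}
{'fx': 291.5548569632152, 'fy': 291.5548569632152, 'cx': 313.94841930496125, 'cy': 198.8480643249173, 'dist': array([-0.0544541,  0.       ,  0.       ,  0.       ,  0.       ]), 'tool_from_camera': array([[-7.42052244e-04,  3.16638168e-01, -9.48546108e-01,
        -1.41596067e-01],
       [ 5.23938218e-04,  9.48546362e-01,  3.16637843e-01,
         8.09811651e-02],
       [ 9.99999587e-01, -2.62017736e-04, -8.69769795e-04,
         3.38028284e-04],
       [ 0.00000000e+00,  0.00000000e+00,  0.00000000e+00,
         1.00000000e+00]])}
```

View pics/scene0.png

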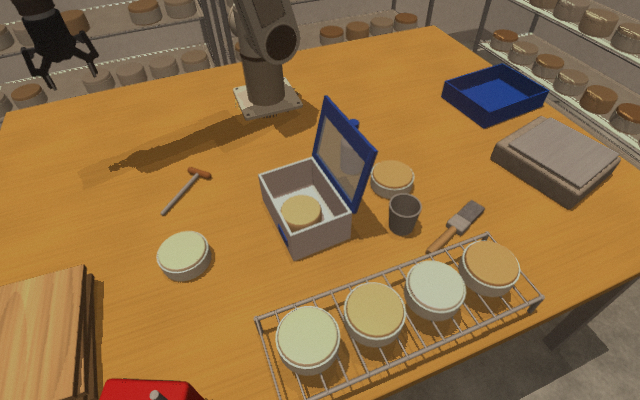

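View pics/top0.png

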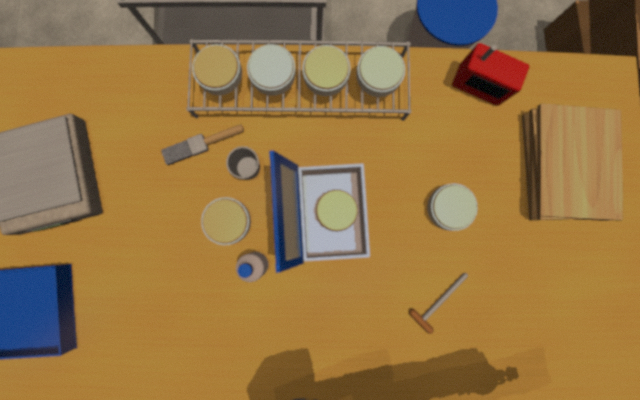

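The box sits mid-table near pixel (335,212) in the top view, with the lid open to the left (+y). The bottle, a cheese and the cup are behind the lid, and another cheese is in front at (453,207).

Run:
```python
from h import *
f=np.load('pics/top0.npz'); P=pts('top',f['d']); im=f['im']
z=P[...,2]
roi=np.zeros(z.shape,bool); roi[155:270,290:380]=1
hsv=cv2.cvtColor(im,cv2.COLOR_RGB2HSV)
m=roi&(abs(z-.09)<.008)&(hsv[...,1]<80)
q=P[m]; print(m.sum(), np.median(q[:,2]))
r=cv2.minAreaRect(q[:,:2].astype(np.float32)*1000); print(r); print(cv2.boxPoints(r))
# lid blue
for n in('top','scene'):
    f=np.load(f'pics/{n}0.npz'); Q=pts(n,f['d']); h=cv2.cvtColor(f['im'],cv2.COLOR_RGB2HSV)
    b=(h[...,0]>105)&(h[...,0]<130)&(h[...,1]>130)&(Q[...,2]>.1)&(Q[...,2]<.35)&(abs(Q[...,0]-.47)<.18)&(abs(Q[...,1]-.05)<.12)
    q=Q[b]; print(n,b.sum(),q.min(0),q.max(0))
    c=q.mean(0);u,s,vt=np.linalg.svd(q-c,full_matrices=False); print(c,s/np.sqrt(len(q)),vt)
for name,(c0,c1,r0,r1) in dict(bottle=(232,270,245,285),chl=(195,255,192,250),cup=(222,265,145,185),chr=(425,482,178,236),iron=(405,470,268,335),brush=(158,246,122,168)).items():
    q=P[r0:r1,c0:c1].reshape(-1,3); q=q[(q[:,2]>.012)]; print(name,q.min(0).round(3),q.max(0).round(3),np.median(q,0).round(3))
```

```text
1041 0.0900653475308808
((537.3403930664062, -58.43296813964844), (203.01754760742188, 142.50927734375), 4.311681747436523)
[[ 430.76184     4.988374]
 [ 441.47595  -137.11758 ]
 [ 643.91895  -121.85431 ]
 [ 633.20483    20.251648]]
top 962 [0.40652022 0.00819757 0.10274173] [0.63150582 0.12812943 0.24861025]
[0.49214405 0.05193159 0.21627148] [0.06914793 0.03447712 0.02540635] [[-0.89834257  0.12097349 -0.42231035]
 [ 0.43622259  0.35916518 -0.82505165]
 [-0.0518698   0.92540034  0.37542474]]
scene 338 [0.40810313 0.00709898 0.10025344] [0.63569615 0.12799603 0.24717075]
[0.54064285 0.04737263 0.19400629] [0.07118666 0.06199757 0.02366303] [[ 0.9622172  -0.15888881  0.22111627]
 [-0.18513824  0.21368083  0.95919984]
 [-0.19965443 -0.96389566  0.17619098]]
bottle [ 0.39  -0.016  0.013] [0.493 0.146 0.89 ] [0.424 0.108 0.104]
chl [ 0.464 -0.016  0.012] [0.571 0.239 0.89 ] [0.517 0.181 0.044]
cup [ 0.493 -0.016  0.012] [0.679 0.177 0.89 ] [0.654 0.153 0.061]
chr [ 0.493 -0.39   0.013] [ 0.607 -0.016  0.89 ] [ 0.553 -0.331  0.045]
iron [ 0.263 -0.375  0.012] [ 0.493 -0.016  0.89 ] [ 0.306 -0.28   0.015]
brush [ 0.493 -0.016  0.012] [0.744 0.346 0.89 ] [0.685 0.25  0.018]
```

```bash
cat >> h.py <<'E'
C=np.array([.5373,-.0584,0]); yaw=1.646
BX=np.array([np.cos(yaw),np.sin(yaw),0]); BY=np.array([-BX[1],BX[0],0]); Z=np.array([0,0,1.])
def Rt(a): # finger pitch below horizontal
    x=BX*np.cos(a)-Z*np.sin(a); y=BX*np.sin(a)+Z*np.cos(a); return np.stack([x,y,np.cross(x,y)],1)
def box(bx,z,by=0): return C+BX*bx+BY*by+Z*z
def rel(p,Rg,p0=None,R0=None):
    o=bot.get_obs()
    if p0 is None: p0=o['eef_pos']; R0=R.from_quat(o['tool_rot']).as_matrix()
    t=R0.T@(p-p0)/.25; w=R.from_matrix(R0.T@Rg).as_rotvec()/.5
    return np.round(np.r_[t,w],3)
def st():
    o=bot.get_obs(); Rm=R.from_quat(o['tool_rot']).as_matrix(); p=o['eef_pos']-C
    print('t',round(o['clock'],2),'tcp',o['eef_pos'].round(3),'box bx,by,z',(p@BX).round(4),(p@BY).round(4),p[2].round(4),'pitch',np.degrees(np.arcsin(-Rm[2,0])).round(1),'rotvec err a40',R.from_matrix(Rt(np.radians(40)).T@Rm).as_rotvec().round(3),'\nq',o['joint_pos'].round(3),'F',o['ft_force'].round(2),'g',o['grip_width'].round(4))
E
python3 - <<'E'
from h import *
st(); print(R.from_quat(bot.get_obs()['tool_rot']).as_matrix().round(2))
a=np.radians(40)
print(rel(box(-.17,.22),Rt(a)), rel(box(-.2,.3),Rt(np.pi/2)))
E
```

```text
Traceback (most recent call last):
  File "h.py", line 25, in st
    print('t',round(o['clock'],2),'tcp',o['eef_pos'].round(3),'box bx,by,z',(p@BX).round(4),(p@BY).round(4),p[2].round(4),'pitch',np.degrees(np.arcsin(-Rm[2,0])).round(1),'rotvec err a40',R.from_matrix(Rt(np.radians(40)).T@Rm).as_rotvec().round(3),'\nq',o['joint_pos'].round(3),'F',o['ft_force'].round(2),'g',o['grip_width'].round(4))
                                                                                                                                                                                                                                                                                                                     ^^^^^^^^^^^^^^^^^^^^^
AttributeError: 'float' object has no attribute 'round'
```

```bash
sed -i "s/o\['grip_width'\].round(4)/round(o['grip_width'],4)/" h.py
python3 - <<'E'
from h import *
st(); print(R.from_quat(bot.get_obs()['tool_rot']).as_matrix().round(2))
a=np.radians(40)
print(rel(box(-.17,.22),Rt(a)), rel(box(-.2,.3),Rt(np.pi/2)))
E
```

```text
t 0.1 tcp [ 0.125 -0.484  0.231] box bx,by,z -0.393 0.4432 0.2305 pitch 89.9 rotvec err a40 [ 1.298 -0.604 -0.722] 
q [-1.318  0.241  0.004  1.335  0.     1.571] F [-0.29  0.06  0.05] g 0.0854
[[-0.    0.97  0.25]
 [ 0.    0.25 -0.97]
 [-1.    0.   -0.  ]]
[ 0.043  1.902 -0.565 -2.597  1.207  1.444] [-0.277  1.881 -0.447 -2.786 -0.003 -0.003]
```

apply_moves(
  targets=[-0.1,0.63,-0.15,-0.93,0,0,0,-0.1,0.63,-0.15,-0.93,0,0,0,-0.1,0.63,-0.15,-0.93,0,0,0,-0.1,0.63,-0.15,-0.93,0,0,0,-0.1,0.63,-0.15,-0.93,0,0,0],
)

```text
clock: 0.52
eef_pos: [0.2734, -0.4057, 0.2571]
tool_rot: [0.29, 0.644, -0.289, 0.646]
ft_force: [-0.1, -0.8, 0.5]
grip_width: 0.0255
```

Run:
```python
from h import *
st(); 
print(rel(box(-.2,.3),Rt(np.pi/2)))
```

```text
t 0.52 tcp [ 0.273 -0.406  0.257] box bx,by,z -0.3265 0.2892 0.2571 pitch 89.8 rotvec err a40 [ 0.856 -0.403 -0.807] 
q [-0.98   0.208  0.03   1.391  0.003  1.434] F [-0.12 -0.77  0.47] g 0.0255
[-0.168  1.227  0.301 -1.835  0.006 -0.003]
```

apply_moves(
  targets=[-0.1,0.6,0.15,-0.92,0,0,0,-0.1,0.6,0.15,-0.92,0,0,0,-0.1,0.6,0.15,-0.92,0,0,0,-0.1,0.6,0.15,-0.92,0,0,0,-0.1,0.6,0.15,-0.92,0,0,0],
)

```text
clock: 0.93
eef_pos: [0.4103, -0.3358, 0.2814]
tool_rot: [0.136, 0.693, -0.135, 0.695]
ft_force: [1.7, -0.1, 0.9]
grip_width: 0.0001
```

Run:
```python
from h import *
st(); 
print(rel(box(-.2,.25),Rt(np.pi/2)))
```

```text
t 0.93 tcp [ 0.41  -0.336  0.281] box bx,by,z -0.267 0.1474 0.2814 pitch 89.8 rotvec err a40 [ 0.429 -0.203 -0.856] 
q [-0.687  0.286  0.194  1.478  0.002  1.269] F [ 1.72 -0.08  0.95] g 0.0001
[ 0.127  0.502  0.409 -0.92   0.005 -0.002]
```

apply_moves(
  targets=[0.12,0.5,0.4,-0.92,0,0,0,0.12,0.5,0.4,-0.92,0,0,0,0.12,0.5,0.4,-0.92,0,0,0,0.12,0.5,0.4,-0.92,0,0,0,0.12,0.5,0.4,-0.92,0,0,0],
)

```text
clock: 1.35
eef_pos: [0.5496, -0.2573, 0.2474]
tool_rot: [-0.025, 0.707, 0.028, 0.706]
ft_force: [-1.1, 1.0, -0.4]
grip_width: -0.0002
```

Run:
```python
from h import *
st(); 
print(rel(box(-.15,.2),Rt(np.radians(62))))
print(rel(box(-.16,.11),Rt(np.radians(40))))
```

```text
t 1.35 tcp [ 0.55  -0.257  0.247] box bx,by,z -0.1993 0.0027 0.2474 pitch 89.8 rotvec err a40 [ 0.002  0.002 -0.869] 
q [-0.439  0.458  0.358  1.475  0.002  1.058] F [-1.13  0.96 -0.37] g -0.0002
[ 0.19   0.196  0.011 -0.003 -0.004  0.97 ]
[ 0.55   0.155  0.012 -0.004 -0.003  1.738]
```

apply_moves(
  targets=[0.18,0.1,0.01,0,0,0.9,0,0.18,0.1,0.01,0,0,0.9,0,0.18,0.1,0.01,0,0,0.9,0,0.18,0.1,0.01,0,0,0.9,0,0.18,0.1,0.01,0,0,0.9,0],
)

```text
clock: 1.77
eef_pos: [0.5446, -0.239, 0.202]
tool_rot: [0.139, 0.696, 0.18, 0.681]
ft_force: [-1.1, 0.3, -0.7]
grip_width: -0.0001
```

Run:
```python
from h import *
st(); 
print(rel(box(-.16,.10),Rt(np.radians(40))))
```

```text
t 1.77 tcp [ 0.545 -0.239  0.202] box bx,by,z -0.1807 0.0063 0.202 pitch 63.9 rotvec err a40 [ 0.016 -0.003 -0.417] 
q [-0.591  0.678  0.522  1.708  0.353  0.868] F [-1.08  0.28 -0.71] g -0.0001
[ 0.403 -0.105  0.027 -0.032  0.006  0.835]
```

apply_moves(
  targets=[0.4,-0.1,0.02,-0.03,0,0.83,0,0.4,-0.1,0.02,-0.03,0,0.83,0,0.4,-0.1,0.02,-0.03,0,0.83,0,0.4,-0.1,0.02,-0.03,0,0.83,0,0.4,-0.1,0.02,-0.03,0,0.83,0,0.4,-0.1,0.02,-0.03,0,0.83,0],
)

```text
clock: 2.27
eef_pos: [0.5501, -0.2148, 0.1042]
tool_rot: [0.27, 0.651, 0.322, 0.632]
ft_force: [1.1, 0.3, 1.5]
grip_width: -0.0
```

Run:
```python
from h import *
st(); snap('wrist','w1')
print(rel(box(-.16,.10),Rt(np.radians(40))))
```

```text
t 2.27 tcp [ 0.55  -0.215  0.104] box bx,by,z -0.157 -0.001 0.1042 pitch 40.5 rotvec err a40 [-0.007 -0.003 -0.008] 
q [-0.666  0.995  0.639  1.883  0.598  0.611] F [1.09 0.27 1.49] g -0.0
[ 0.01  -0.029 -0.008  0.022  0.01   0.023]
```

View pics/w1.png

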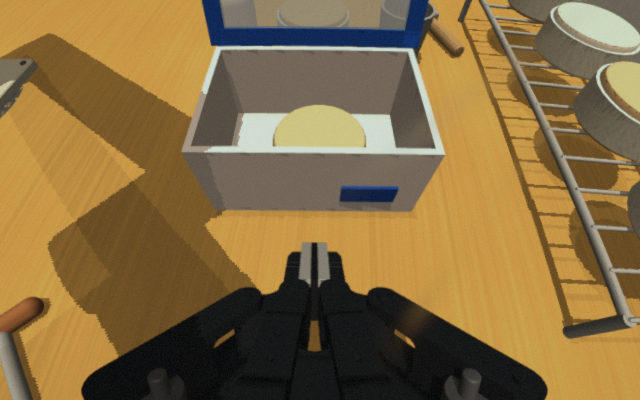

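The wrist view shows the fingers centred on the box: front rim at row 150 (columns 185–443), lid frame at the top. I'll check the rim position and the finger-surface height using this depth image.

Run:
```python
from h import *
o=bot.get_obs();T=np.eye(4);T[:3,:3]=R.from_quat(o['tool_rot']).as_matrix();T[:3,3]=o['eef_pos']
Tc=np.array(bot.camera_params('wrist')['tool_from_camera'])
d=np.load('pics/w1.npz')['d']
Pt=pts('wrist',d,Tc)
for r in range(238,400,12): print(r,[Pt[r,c].round(4).tolist() for c in (295,307,321,335)])
P=pts('wrist',d,T@Tc)-C
B=np.stack([P@BX,P@BY,P[...,2]],-1)
q=B[100:215,185:445].reshape(-1,3); m=(abs(q[:,2]-.09)<.006)
s=q[m&(abs(q[:,0]+.067)<.015)]; print('front rim',len(s),np.median(s,0),s.min(0),s.max(0))
w=q[(q[:,2]>.02)&(q[:,2]<.08)&(q[:,0]<-.06)]; print('front wall bx', np.percentile(w[:,0],[5,50,95]))
for c in (230,300,380):print(c,np.median(B[160:200,c,0]))
```

```text
238 [[0.1114, -0.0442, -0.0186], [0.1097, -0.0433, -0.007], [0.1107, -0.0438, 0.0064], [0.1118, -0.0443, 0.0199]]
250 [[0.1011, -0.0516, -0.0181], [-0.0126, 0.01, -0.0038], [-0.013, 0.0103, 0.0032], [0.1009, -0.0514, 0.0193]]
262 [[-0.0171, 0.0059, -0.0096], [-0.0248, 0.0105, -0.0035], [-0.0251, 0.0106, 0.0029], [-0.0164, 0.0054, 0.01]]
274 [[-0.0275, 0.0058, -0.009], [-0.0339, 0.01, -0.0033], [-0.0333, 0.0096, 0.0027], [-0.027, 0.0055, 0.0093]]
286 [[-0.046, 0.0124, -0.0077], [-0.0432, 0.0104, -0.0031], [-0.0433, 0.0105, 0.0025], [-0.0457, 0.0121, 0.0079]]
298 [[-0.0513, 0.0108, -0.0074], [-0.0501, 0.0099, -0.0029], [-0.0517, 0.0112, 0.0023], [-0.0516, 0.011, 0.0075]]
310 [[-0.0586, 0.0113, -0.0069], [-0.0533, 0.007, -0.0029], [-0.0537, 0.0073, 0.0023], [-0.0588, 0.0115, 0.007]]
322 [[-0.07, 0.0162, -0.0061], [-0.0481, -0.0032, -0.0031], [-0.0485, -0.0029, 0.0025], [-0.0696, 0.0158, 0.0062]]
334 [[-0.0747, 0.0159, -0.0059], [-0.0484, -0.0091, -0.0031], [-0.0483, -0.0092, 0.0026], [-0.0747, 0.016, 0.0059]]
346 [[-0.0794, 0.0161, -0.0056], [-0.0556, -0.0082, -0.003], [-0.0549, -0.0089, 0.0024], [-0.0797, 0.0164, 0.0055]]
358 [[-0.0814, 0.0138, -0.0055], [-0.0782, 0.0103, -0.0023], [-0.0781, 0.0103, 0.0017], [-0.0832, 0.0158, 0.0053]]
370 [[-0.0813, 0.0092, -0.0056], [-0.0822, 0.0103, -0.0022], [-0.0821, 0.0102, 0.0017], [-0.0843, 0.0127, 0.0053]]
382 [[-0.0854, 0.0096, -0.0054], [-0.086, 0.0103, -0.0021], [-0.0857, 0.01, 0.0016], [-0.0856, 0.0098, 0.0053]]
394 [[-0.089, 0.0097, -0.0052], [-0.0891, 0.0098, -0.0021], [-0.0886, 0.0092, 0.0015], [-0.0896, 0.0105, 0.005]]
front rim 3432 [-0.07038809 -0.00305316  0.09064534] [-0.0730061  -0.10088051  0.08401547] [-0.05211261  0.10009119  0.09322986]
front wall bx [-0.07421307 -0.07117965 -0.07041886]
230 -0.07095300343017151
300 -0.07106503593982896
380 -0.07165935991343672
```

Run:
```python
from h import *
print(rel(box(-.15,.29),Rt(np.radians(68))))
```

```text
[-0.455  0.574  0.     0.019  0.015 -0.954]
```

apply_moves(
  targets=[-0.45,0.57,0,0.02,0.01,-0.95,0,-0.45,0.57,0,0.02,0.01,-0.95,0,-0.45,0.57,0,0.02,0.01,-0.95,0,-0.45,0.57,0,0.02,0.01,-0.95,0,-0.45,0.57,0,0.02,0.01,-0.95,0],
)

```text
clock: 2.73
eef_pos: [0.5511, -0.2046, 0.3036]
tool_rot: [0.102, 0.691, 0.16, 0.697]
ft_force: [1.2, -0.5, 1.7]
grip_width: -0.0
```

Run:
```python
from h import *
st(); snap('top','t2');snap('scene','s2')
print(rel(box(.08,.31),Rt(np.radians(90))),rel(box(.16,.31),Rt(np.radians(90))))
for n in('t2','s2'):
    k='top' if n=='t2' else 'scene'
    f=np.load(f'pics/{n}.npz'); Q=pts(k,f['d'])-C; h=cv2.cvtColor(f['im'],cv2.COLOR_RGB2HSV)
    B=np.stack([Q@BX,Q@BY,Q[...,2]],-1)
    b=(h[...,0]>105)&(h[...,0]<130)&(h[...,1]>130)&(B[...,2]>.11)&(B[...,2]<.26)&(abs(B[...,1])<.11)&(B[...,0]>.06)&(B[...,0]<.125)
    q=B[b]; print(k,b.sum(),q.min(0),q.max(0)); p=np.polyfit(q[:,2]-.09,q[:,0]-.07,1); print('lid',p, 'theta',np.pi/2+np.arctan(p[0]), 'near top bx', np.percentile(q[q[:,2]>.235][:,0],[5,50,95]))
```

```text
t 2.73 tcp [ 0.551 -0.205  0.304] box bx,by,z -0.1468 -0.0028 0.3036 pitch 68.7 rotvec err a40 [-0.017 -0.018 -0.501] 
q [-0.518  0.569  0.624  1.822  0.318  0.939] F [ 1.22 -0.45  1.65] g -0.0
[ 0.297  0.864 -0.005  0.011  0.038 -0.751] [ 0.415  1.162 -0.004  0.011  0.038 -0.751]
top 794 [ 0.07372559 -0.10242174  0.1104628 ] [0.11198496 0.10083662 0.24825411]
lid [ 0.25777048 -0.00300654] theta 1.82307490188365 near top bx [0.1034085  0.1071231  0.11071614]
scene 272 [ 0.07369495 -0.10583524  0.11043207] [0.11290934 0.10273257 0.24749334]
lid [ 0.24977124 -0.00126565] theta 1.815559670481512 near top bx [0.10512703 0.10765719 0.11082593]
```

apply_moves(
  targets=[0.29,0.86,0,0.01,0.04,-0.75,0,0.29,0.86,0,0.01,0.04,-0.75,0,0.29,0.86,0,0.01,0.04,-0.75,0,0.29,0.86,0,0.01,0.04,-0.75,0,0.29,0.86,0,0.01,0.04,-0.75,0,0.29,0.86,0,0.01,0.04,-0.75,0,0.29,0.86,0,0.01,0.04,-0.75,0],
)

```text
clock: 3.42
eef_pos: [0.5306, 0.0229, 0.3058]
tool_rot: [-0.023, 0.711, 0.033, 0.702]
ft_force: [-0.3, -1.2, 0.0]
grip_width: 0.0004
```

Run:
```python
from h import *
st(); 
print(rel(box(.155,.31),Rt(np.radians(90))),rel(box(.155,.218),Rt(np.radians(90))),rel(box(.125,.218),Rt(np.radians(90))))
```

```text
t 3.42 tcp [0.531 0.023 0.306] box bx,by,z 0.0816 0.0005 0.3058 pitch 88.9 rotvec err a40 [ 0.001  0.013 -0.857] 
q [0.035 0.298 0.274 1.559 0.015 1.526] F [-0.33 -1.18  0.04] g 0.0004
[-0.012  0.294  0.003  0.009 -0.025 -0.031] [ 0.356  0.288  0.008  0.009 -0.025 -0.031] [ 0.354  0.168  0.007  0.009 -0.025 -0.031]
```

apply_moves(
  targets=[-0.01,0.29,0,0.01,-0.02,-0.03,0,-0.01,0.29,0,0.01,-0.02,-0.03,0,0.35,0.29,0.01,0.01,-0.02,-0.03,0,0.35,0.29,0.01,0.01,-0.02,-0.03,0,0.35,0.29,0.01,0.01,-0.02,-0.03,0,0.35,0.22,0.01,0.01,-0.02,-0.03,0,0.35,0.22,0.01,0.01,-0.02,-0.03,0],
)

```text
clock: 4.0
eef_pos: [0.528, 0.0719, 0.2166]
tool_rot: [-0.024, 0.71, 0.022, 0.704]
ft_force: [-0.0, 0.1, 0.0]
grip_width: 0.0002
```

Run:
```python
from h import *
st(); 
print(rel(box(.118,.218),Rt(np.radians(90))))
snap('scene','s3')
```

```text
t 4.0 tcp [0.528 0.072 0.217] box bx,by,z 0.1306 -0.0005 0.2166 pitch 89.5 rotvec err a40 [ 0.013  0.004 -0.874] 
q [ 1.360e-01  3.200e-01  7.400e-02  1.334e+00 -1.000e-03  1.642e+00] F [-0.04  0.09  0.  ] g 0.0002
[-0.006 -0.05  -0.001 -0.02  -0.018  0.004]
```

View pics/s3.png

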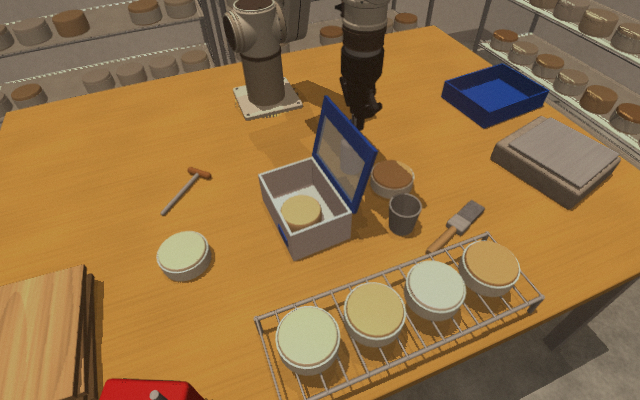

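apply_moves(
  targets=[0,-0.03,0,0,0,0,0,0,-0.05,0,0,0,0,0,0,-0.07,0,0,0,0,0,0,-0.09,0,0,0,0,0,0,-0.11,0,0,0,0,0,0,-0.13,0,0,0,0,0,0,-0.15,0,0,0,0,0,0,-0.17,0,0,0,0,0,0,-0.19,0,0,0,0,0,0,-0.21,0,0,0,0,0,0,-0.23,0,0,0,0,0,0,-0.25,0,0,0,0,0],
)

```text
clock: 5.05
eef_pos: [0.5323, 0.0114, 0.2145]
tool_rot: [-0.024, 0.711, 0.024, 0.703]
ft_force: [-0.8, -0.3, -1.3]
grip_width: -0.0002
```

```bash
cat >> h.py <<'E'
def lid(f,n='top'):
    im,d=snap(n,f); Q=pts(n,d)-C; h=cv2.cvtColor(im,cv2.COLOR_RGB2HSV)
    B=np.stack([Q@BX,Q@BY,Q[...,2]],-1)
    r=np.hypot(B[...,0]-.07,B[...,2]-.09)
    b=(h[...,0]>105)&(h[...,0]<130)&(h[...,1]>130)&(abs(B[...,1])<.11)&(r>.135)&(r<.17)&(B[...,2]>.08)&(B[...,0]<.12)
    q=B[b]; th=np.arctan2(q[:,2]-.09,-(q[:,0]-.07)); print(n,'lid',b.sum(),'theta pct',np.percentile(th,[5,25,50,75,95]).round(3), 't',bot.get_obs()['clock'])
E
python3 - <<'E'
from h import *
st(); lid('t4')
o=bot.get_obs()
print(rel(box(.06,.29),Rt(np.radians(90))),rel(box(-.1,.29),Rt(np.radians(68))),rel(box(-.2,.25),Rt(np.radians(62))))
E
```

```text
t 5.05 tcp [0.532 0.011 0.215] box bx,by,z 0.07 -0.0003 0.2145 pitch 89.3 rotvec err a40 [ 0.012  0.008 -0.873] 
q [ 2.200e-02  3.220e-01  7.100e-02  1.332e+00 -1.000e-03  1.525e+00] F [-0.78 -0.25 -1.29] g -0.0002Traceback (most recent call last):
  File "<stdin>", line 2, in <module>
  File "h.py", line 31, in lid
    q=B[b]; th=np.arctan2(q[:,2]-.09,-(q[:,0]-.07)); print(n,'lid',b.sum(),'theta pct',np.percentile(th,[5,25,50,75,95]).round(3), 't',bot.get_obs()['clock'])
                                                                                       ~~~~~~~~~~~~~^^^^^^^^^^^^^^^^^^^^
    return _quantile_unchecked(
        a, q, axis, out, overwrite_input, method, keepdims, weights)
    return _ureduce(a,
                    func=_quantile_ureduce_func,
    ...<5 lines>...
                    overwrite_input=overwrite_input,
                    method=method)
    r = func(a, **kwargs)
    result = _quantile(arr,
                       quantiles=q,
    ...<2 lines>...
                       out=out,
                       weights=wgt)
    slices_having_nans = np.isnan(arr[-1, ...])
                                  ~~~^^^^^^^^^
IndexError: index -1 is out of bounds for axis 0 with size 0
```

```bash
sed -i 's/^    q=B\[b\]; th=np.arctan2/    if b.sum()<5: print("no lid"); return\n    q=B[b]; th=np.arctan2/' h.py
python3 - <<'E'
from h import *
f=np.load('pics/t4.npz');Q=pts('top',f['d'])-C;B=np.stack([Q@BX,Q@BY,Q[...,2]],-1); h=cv2.cvtColor(f['im'],cv2.COLOR_RGB2HSV)
lid('s5','scene')
E
```

```text
scene lid 247 theta pct [1.412 1.421 1.43  1.441 1.45 ] t 5.15
```

View pics/s5.png

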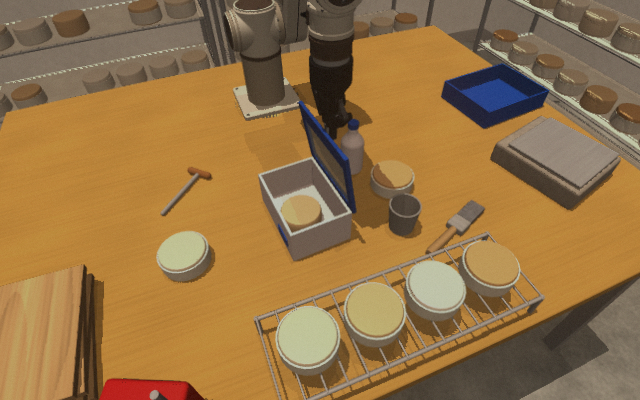

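View pics/t4.png

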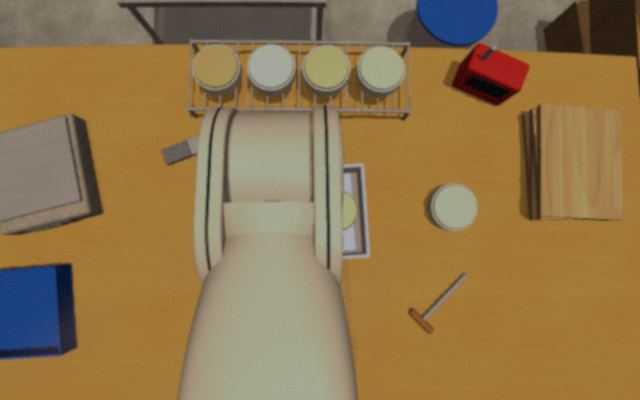

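The scene view shows the lid (top edge near pixel (305,108)) at θ≈1.43, past upright. Next I bring the finger up, over the lid, and down in front of it.

apply_moves(
  targets=[-0.16,0,0,0,0,0,0,-0.3,0,0,0,0,0,0,-0.3,-0.16,0,0,0,0.1,0,-0.3,-0.32,0,0,0,0.3,0,-0.3,-0.48,0,-0.01,0,0.5,0,-0.3,-0.64,0,-0.01,0,0.75,0,-0.25,-0.78,0,-0.02,0,0.95,0,-0.12,-0.88,0,-0.02,0,0.95,0,0,-0.9,0,-0.02,0,0.95,0],
)

```text
clock: 5.9
eef_pos: [0.5473, -0.2197, 0.2109]
tool_rot: [0.143, 0.696, 0.189, 0.678]
ft_force: [-0.2, 0.7, -0.6]
grip_width: 0.0001
```

Run:
```python
from h import *
st(); lid('s6','scene'); lid('t6','top')
print(rel(box(-.10,.175),Rt(np.radians(40))),rel(box(-.045,.183),Rt(np.radians(40))))
```

```text
t 5.9 tcp [ 0.547 -0.22   0.211] box bx,by,z -0.1616 0.0022 0.2109 pitch 62.8 rotvec err a40 [ 0.011  0.005 -0.399] 
q [-0.569  0.67   0.522  1.727  0.369  0.878] F [-0.21  0.72 -0.6 ] g 0.0001
scene lid 251 theta pct [1.32  1.328 1.339 1.349 1.358] t 5.95
top lid 651 theta pct [1.33  1.342 1.354 1.359 1.364] t 6.0
[ 0.22   0.137  0.019 -0.027 -0.029  0.782] [ 0.293  0.347  0.018 -0.027 -0.029  0.782]
```

View pics/s6.png

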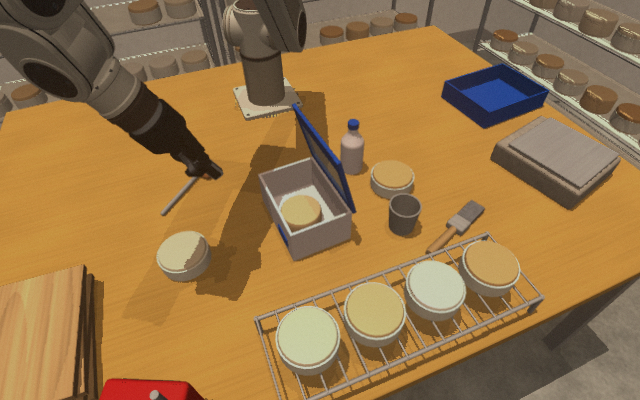

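The lid is leaning forward at θ≈1.34 and falling slowly. The finger is in front of it, so I can move to the catch pose.

apply_moves(
  targets=[0.16,0.1,0.01,-0.01,-0.01,0.25,0,0.22,0.16,0.02,-0.03,-0.03,0.5,0,0.25,0.24,0.02,-0.03,-0.03,0.78,0,0.29,0.35,0.02,-0.03,-0.03,0.78,0,0.29,0.35,0.02,-0.03,-0.03,0.78,0],
)

```text
clock: 6.42
eef_pos: [0.5427, -0.0969, 0.1892]
tool_rot: [0.271, 0.651, 0.326, 0.63]
ft_force: [-0.1, 0.4, 0.8]
grip_width: 0.0
```

Run:
```python
from h import *
st(); lid('s7','scene'); 
print(rel(box(-.045,.183),Rt(np.radians(40))))
```

```text
t 6.42 tcp [ 0.543 -0.097  0.189] box bx,by,z -0.0388 -0.0025 0.1892 pitch 40.1 rotvec err a40 [-0.009  0.003 -0.001] 
q [-0.53   0.756  0.394  1.806  0.679  0.739] F [-0.09  0.36  0.78] g 0.0
scene lid 262 theta pct [1.217 1.225 1.236 1.246 1.255] t 6.4667
[ 0.007 -0.036 -0.014  0.026 -0.     0.012]
```

apply_moves(
  targets=[0.01,-0.035,-0.01,0.02,0,0,0,0.01,-0.035,-0.01,0.02,0,0,0,0.01,-0.035,-0.01,0.02,0,0,0,0.01,-0.035,-0.01,0.02,0,0,0,0.01,-0.035,-0.01,0.02,0,0,0,0.01,-0.035,-0.01,0.02,0,0,0,0.01,-0.035,-0.01,0.02,0,0,0,0.01,-0.035,-0.01,0.02,0,0,0,0.01,-0.035,-0.01,0.02,0,0,0,0.01,-0.035,-0.01,0.02,0,0,0,0.01,-0.035,-0.01,0.02,0,0,0,0.01,-0.035,-0.01,0.02,0,0,0],
)

```text
clock: 7.47
eef_pos: [0.5417, -0.1055, 0.182]
tool_rot: [0.272, 0.651, 0.32, 0.632]
ft_force: [0.4, -0.2, 0.6]
grip_width: 0.0
```

Run:
```python
from h import *
st(); lid('s8','scene');lid('t8','top')
```

```text
t 7.47 tcp [ 0.542 -0.106  0.182] box bx,by,z -0.0473 -0.0009 0.182 pitch 40.4 rotvec err a40 [-0.002 -0.004 -0.008] 
q [-0.542  0.762  0.389  1.792  0.673  0.741] F [ 0.38 -0.19  0.58] g 0.0
scene lid 609 theta pct [0.824 0.846 0.858 0.862 0.867] t 7.5167
top lid 1390 theta pct [0.813 0.824 0.829 0.834 0.841] t 7.5667
```

View pics/s8.png

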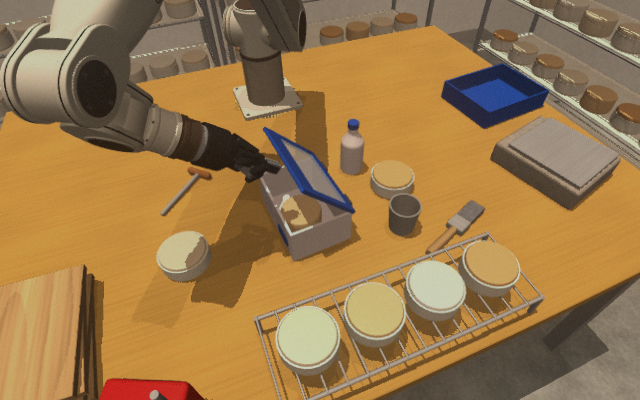

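The lid (edge near pixel (268,130)) has almost reached the fingers. I'll hold the pose for over a second.

apply_moves(
  targets=[0,0,0,0,0,0,0,0,0,0,0,0,0,0,0,0,0,0,0,0,0,0,0,0,0,0,0,0,0,0,0,0,0,0,0,0,0,0,0,0,0,0,0,0,0,0,0,0,0,0,0,0,0,0,0,0,0,0,0,0,0,0,0,0,0,0,0,0,0,0,0,0,0,0,0,0,0,0,0,0,0,0,0,0],
)

```text
clock: 8.57
eef_pos: [0.5418, -0.1055, 0.182]
tool_rot: [0.272, 0.651, 0.32, 0.632]
ft_force: [-0.8, 0.8, -1.0]
grip_width: 0.0003
```

Run:
```python
from h import *
st(); lid('t9','top'); lid('t10','top'); snap('wrist','w9')
for i in range(4): print(bot.get_obs()['ft_force'].round(2)); bot.camera('top')
```

```text
t 8.57 tcp [ 0.542 -0.106  0.182] box bx,by,z -0.0473 -0.0009 0.182 pitch 40.4 rotvec err a40 [-0.002 -0.004 -0.008] 
q [-0.542  0.762  0.389  1.792  0.673  0.741] F [-0.8   0.83 -1.01] g 0.0003
top lid 1365 theta pct [0.774 0.782 0.788 0.792 0.8  ] t 8.6167
top lid 1366 theta pct [0.774 0.783 0.787 0.793 0.8  ] t 8.6667
[-0.33 -0.08 -1.5 ]
[ 0.3  -0.24 -1.99]
[-0.24  0.12 -1.28]
[-0.06 -0.02 -0.41]
```

View pics/w9.png

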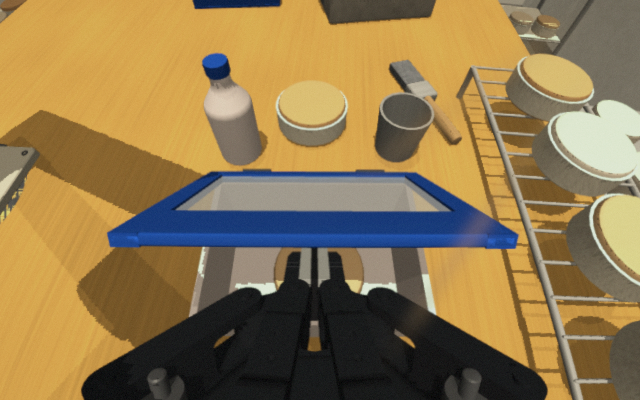

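The wrist view shows the lid frame (edge at row 243) resting on the fingertips. Its angle is steady at ≈0.74 rad, so next I work out the lowering path.

```bash
cat >> h.py <<'E'
A=np.radians(40)
def path(ths,s=.012):
    o=bot.get_obs(); p0=o['eef_pos']; R0=R.from_quat(o['tool_rot']).as_matrix()
    for th in ths:
        e=np.array([.07-.16*np.cos(th),.09+.16*np.sin(th)])
        t=e+s*np.array([np.cos(A),-np.sin(A)])-.0105*np.array([np.sin(A),np.cos(A)])
        print(round(th,3),rel(box(*t),Rt(A),p0,R0))
E
python3 - <<'E'
from h import *
path(np.linspace(.74,.44,13)[1:])
E
```

```text
0.715 [ 0.004 -0.011 -0.004  0.004  0.009  0.015]
0.69 [ 0.004 -0.027 -0.004  0.004  0.009  0.015]
0.665 [ 0.005 -0.043 -0.004  0.004  0.009  0.015]
0.64 [ 0.006 -0.059 -0.004  0.004  0.009  0.015]
0.615 [ 0.007 -0.075 -0.004  0.004  0.009  0.015]
0.59 [ 0.009 -0.091 -0.004  0.004  0.009  0.015]
0.565 [ 0.011 -0.107 -0.004  0.004  0.009  0.015]
0.54 [ 0.013 -0.123 -0.004  0.004  0.009  0.015]
0.515 [ 0.016 -0.139 -0.004  0.004  0.009  0.015]
0.49 [ 0.019 -0.154 -0.004  0.004  0.009  0.015]
0.465 [ 0.023 -0.17  -0.004  0.004  0.009  0.015]
0.44 [ 0.027 -0.185 -0.004  0.004  0.009  0.015]
```

apply_moves(
  targets=[0,-0.01,0,0,0,0,0,0,-0.026,0,0,0,0,0,0.005,-0.042,0,0,0,0,0,0.005,-0.058,0,0,0,0,0,0.005,-0.074,0,0,0,0,0,0.01,-0.09,0,0,0,0,0,0.01,-0.106,0,0,0,0,0,0.015,-0.122,0,0,0,0,0,0.015,-0.138,0,0,0,0,0,0.02,-0.154,0,0,0,0,0,0.025,-0.17,0,0,0,0,0,0.025,-0.185,0,0,0,0,0],
)

```text
clock: 9.92
eef_pos: [0.5437, -0.1308, 0.1422]
tool_rot: [0.272, 0.651, 0.32, 0.632]
ft_force: [0.4, -0.7, -1.2]
grip_width: 0.0001
```

Run:
```python
from h import *
st(); lid('t11','top')
path(np.linspace(.44,.2,13)[1:])
```

```text
t 9.92 tcp [ 0.544 -0.131  0.142] box bx,by,z -0.0726 -0.001 0.1422 pitch 40.4 rotvec err a40 [-0.002 -0.004 -0.007] 
q [-0.573  0.83   0.411  1.765  0.655  0.708] F [ 0.44 -0.72 -1.24] g 0.0001
top lid 1334 theta pct [0.48  0.488 0.494 0.5   0.508] t 9.9667
0.42 [ 0.004 -0.008 -0.003  0.003  0.008  0.015]
0.4 [ 0.007 -0.02  -0.004  0.003  0.008  0.015]
0.38 [ 0.011 -0.032 -0.004  0.003  0.008  0.015]
0.36 [ 0.016 -0.045 -0.004  0.003  0.008  0.015]
0.34 [ 0.02  -0.057 -0.004  0.003  0.008  0.015]
0.32 [ 0.025 -0.068 -0.004  0.003  0.008  0.015]
0.3 [ 0.03  -0.08  -0.004  0.003  0.008  0.015]
0.28 [ 0.035 -0.092 -0.004  0.003  0.008  0.015]
0.26 [ 0.04  -0.104 -0.004  0.003  0.008  0.015]
0.24 [ 0.046 -0.115 -0.004  0.003  0.008  0.015]
0.22 [ 0.052 -0.126 -0.004  0.003  0.008  0.015]
0.2 [ 0.058 -0.138 -0.004  0.003  0.008  0.015]
```

apply_moves(
  targets=[0.005,-0.01,0,0,0,0,0,0.005,-0.02,0,0,0,0,0,0.01,-0.032,0,0,0,0,0,0.015,-0.044,0,0,0,0,0,0.02,-0.056,0,0,0,0,0,0.025,-0.068,0,0,0,0,0,0.03,-0.08,0,0,0,0,0,0.035,-0.092,0,0,0,0,0,0.04,-0.104,0,0,0,0,0,0.045,-0.115,0,0,0,0,0,0.05,-0.126,0,0,0,0,0,0.055,-0.137,0,0,0,0,0],
)

```text
clock: 10.97
eef_pos: [0.5448, -0.1423, 0.1074]
tool_rot: [0.272, 0.651, 0.321, 0.632]
ft_force: [0.1, -0.3, -1.7]
grip_width: 0.0004
```

Run:
```python
from h import *
st(); lid('t12','top')
path(np.linspace(.2,.056,13)[1:])
```

```text
t 10.97 tcp [ 0.545 -0.142  0.107] box bx,by,z -0.0843 -0.0011 0.1074 pitch 40.4 rotvec err a40 [-0.002 -0.004 -0.007] 
q [-0.587  0.878  0.411  1.725  0.647  0.694] F [ 0.08 -0.28 -1.74] g 0.0004
top lid 1210 theta pct [0.252 0.259 0.266 0.272 0.281] t 11.0167
0.188 [ 0.005 -0.009 -0.004  0.003  0.008  0.014]
0.176 [ 0.009 -0.016 -0.004  0.003  0.008  0.014]
0.164 [ 0.013 -0.022 -0.004  0.003  0.008  0.014]
0.152 [ 0.017 -0.029 -0.004  0.003  0.008  0.014]
0.14 [ 0.021 -0.035 -0.004  0.003  0.008  0.014]
0.128 [ 0.025 -0.042 -0.004  0.003  0.008  0.014]
0.116 [ 0.03  -0.048 -0.004  0.003  0.008  0.014]
0.104 [ 0.034 -0.055 -0.004  0.003  0.008  0.014]
0.092 [ 0.038 -0.061 -0.004  0.003  0.008  0.014]
0.08 [ 0.043 -0.067 -0.004  0.003  0.008  0.014]
0.068 [ 0.047 -0.073 -0.004  0.003  0.008  0.014]
0.056 [ 0.052 -0.08  -0.004  0.003  0.008  0.014]
```

apply_moves(
  targets=[0.005,-0.008,0,0,0,0,0,0.009,-0.015,0,0,0,0,0,0.013,-0.021,0,0,0,0,0,0.017,-0.028,0,0,0,0,0,0.021,-0.034,0,0,0,0,0,0.025,-0.041,0,0,0,0,0,0.03,-0.047,0,0,0,0,0,0.034,-0.054,0,0,0,0,0,0.038,-0.06,0,0,0,0,0,0.042,-0.066,0,0,0,0,0,0.046,-0.072,0,0,0,0,0,0.05,-0.078,0,0,0,0,0],
)

```text
clock: 12.02
eef_pos: [0.545, -0.1455, 0.0846]
tool_rot: [0.272, 0.651, 0.32, 0.632]
ft_force: [-1.5, -1.0, -1.3]
grip_width: -0.0002
```

Run:
```python
from h import *
st(); lid('t13','top'); snap('wrist','w13')
path(np.linspace(.056,-.04,9)[1:])
```

```text
t 12.02 tcp [ 0.545 -0.145  0.085] box bx,by,z -0.0874 -0.0012 0.0846 pitch 40.4 rotvec err a40 [-0.002 -0.004 -0.007] 
q [-0.59   0.905  0.402  1.692  0.645  0.69 ] F [-1.51 -1.   -1.27] g -0.0002
top lid 1109 theta pct [0.108 0.117 0.123 0.13  0.139] t 12.0667
0.044 [ 0.008 -0.009 -0.005  0.004  0.008  0.015]
0.032 [ 0.013 -0.015 -0.005  0.004  0.008  0.015]
0.02 [ 0.018 -0.021 -0.005  0.004  0.008  0.015]
0.008 [ 0.022 -0.027 -0.005  0.004  0.008  0.015]
-0.004 [ 0.027 -0.033 -0.005  0.004  0.008  0.015]
-0.016 [ 0.032 -0.039 -0.005  0.004  0.008  0.015]
-0.028 [ 0.038 -0.045 -0.005  0.004  0.008  0.015]
-0.04 [ 0.043 -0.05  -0.005  0.004  0.008  0.015]
```

View pics/w13.png

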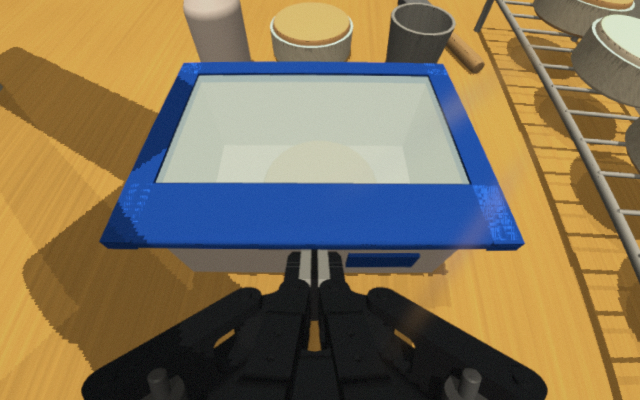

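The lid (front edge at row 245) still rests on the fingers, about 0.06 rad open. Now the last part, slowly.

apply_moves(
  targets=[0.005,-0.006,0,0,0,0,0,0.008,-0.01,0,0,0,0,0,0.011,-0.014,0,0,0,0,0,0.014,-0.018,0,0,0,0,0,0.017,-0.021,0,0,0,0,0,0.02,-0.025,0,0,0,0,0,0.023,-0.029,0,0,0,0,0,0.026,-0.033,0,0,0,0,0,0.03,-0.037,0,0,0,0,0,0.034,-0.041,0,0,0,0,0,0.037,-0.045,0,0,0,0,0,0.04,-0.05,0,0,0,0,0],
)

```text
clock: 13.12
eef_pos: [0.5454, -0.1458, 0.0689]
tool_rot: [0.272, 0.651, 0.321, 0.632]
ft_force: [-0.2, 0.0, -0.2]
grip_width: 0.0
```

Run:
```python
from h import *
st(); lid('t14','top'); snap('wrist','w14')
print(rel(box(-.10,.066),Rt(A)),rel(box(-.16,.10),Rt(A)))
```

```text
t 13.12 tcp [ 0.545 -0.146  0.069] box bx,by,z -0.0878 -0.0015 0.0689 pitch 40.4 rotvec err a40 [-0.002 -0.005 -0.007] 
q [-0.591  0.922  0.393  1.666  0.645  0.69 ] F [-0.23  0.01 -0.23] g 0.0
top lid 1054 theta pct [0.043 0.052 0.058 0.065 0.073] t 13.1667
[-0.03  -0.04  -0.005  0.004  0.008  0.015] [-0.301 -0.092 -0.004  0.004  0.008  0.015]
```

View pics/w14.png

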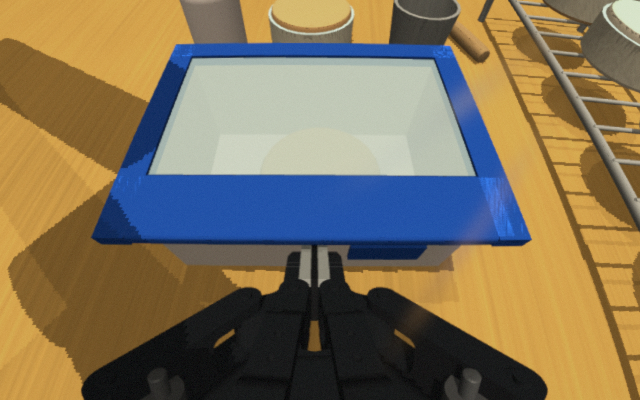

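The lid looks level on the rim: the top face reads 0.058, of which 0.053 is the slab's own thickness. I'll lower slightly more and draw back.

apply_moves(
  targets=[0,-0.015,0,0,0,0,0,0,-0.03,0,0,0,0,0,-0.01,-0.04,0,0,0,0,0,-0.05,-0.06,0,0,0,0,0,-0.1,-0.07,0,0,0,0,0,-0.18,-0.08,0,0,0,0,0,-0.26,-0.08,0,0,0,0,0,-0.34,-0.08,0,0,0,0,0,-0.42,-0.08,0,0,0,0,0,-0.42,-0.08,0,0,0,0,0],
)

```text
clock: 14.05
eef_pos: [0.5524, -0.2422, 0.1236]
tool_rot: [0.272, 0.65, 0.319, 0.634]
ft_force: [0.3, 0.4, 0.7]
grip_width: 0.0001
```

Run:
```python
from h import *
st(); lid('t15','top'); 
f=np.load('pics/t15.npz');Q=pts('top',f['d'])-C;B=np.stack([Q@BX,Q@BY,Q[...,2]],-1);h=cv2.cvtColor(f['im'],cv2.COLOR_RGB2HSV)
b=(h[...,0]>105)&(h[...,0]<130)&(h[...,1]>130)&(abs(B[...,1])<.1)&(abs(B[...,0])<.085)&(B[...,2]>.085)&(B[...,2]<.12)
q=B[b]; p=np.polyfit(q[:,0],q[:,2],1); print('slope',p,'=> theta',-p[0])
P=Q+C
for name,(c0,c1,r0,r1) in dict(bottle=(232,270,245,285),chl=(195,255,192,250),cup=(222,265,145,185),chr=(425,482,178,236),iron=(405,470,268,335),brush=(158,246,122,168)).items():
    q=P[r0:r1,c0:c1].reshape(-1,3); q=q[(q[:,2]>.012)]; print(name,np.median(q,0).round(3))
snap('scene','s15')
```

```text
t 14.05 tcp [ 0.552 -0.242  0.124] box bx,by,z -0.1844 -0.0013 0.1236 pitch 40.6 rotvec err a40 [-0.003 -0.009 -0.011] 
q [-0.694  1.025  0.756  1.977  0.584  0.593] F [0.3  0.36 0.67] g 0.0001
top lid 1019 theta pct [0.043 0.052 0.059 0.065 0.075] t 14.1
slope [-0.00087268  0.09847407] => theta 0.0008726763405157057
bottle [0.423 0.108 0.104]
chl [0.517 0.181 0.044]
cup [0.655 0.153 0.06 ]
chr [ 0.548 -0.301  0.176]
iron [ 0.402 -0.161  0.477]
brush [0.685 0.251 0.018]
```

View pics/s15.png

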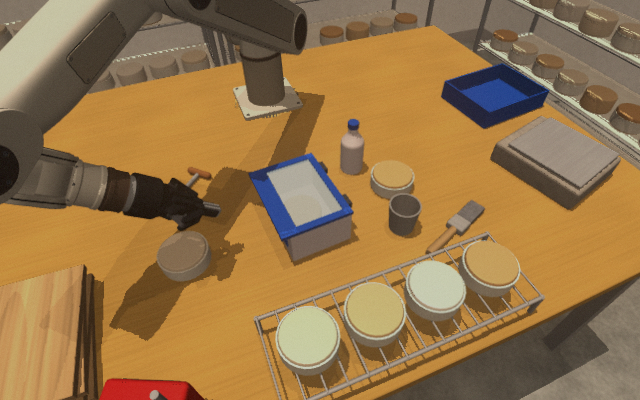

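View pics/t15.png

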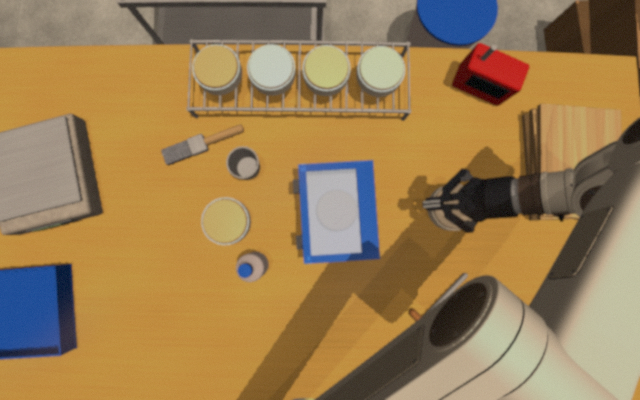

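The lid is shut (fitted θ≈0.001), the gripper is clear at about (455,200) in the top view, and the objects are in place. I'll raise the arm a little, let it settle, and hand in.

apply_moves(
  targets=[-0.08,0.06,0,0,0,0,0,-0.08,0.06,0,0,0,0,0,-0.08,0.06,0,0,0,0,0,-0.08,0.06,0,0,0,0,0],
)

```text
clock: 14.48
eef_pos: [0.552, -0.2433, 0.1452]
tool_rot: [0.272, 0.651, 0.321, 0.632]
ft_force: [0.3, 0.3, 0.1]
grip_width: 0.0
```

Run:
```python
from h import *
st(); bot.job_done()
```

```text
t 14.48 tcp [ 0.552 -0.243  0.145] box bx,by,z -0.1855 -0.0008 0.1452 pitch 40.4 rotvec err a40 [-0.002 -0.003 -0.007] 
q [-0.695  1.021  0.799  2.033  0.581  0.588] F [0.33 0.3  0.09] g 0.0
the job is handed in; nothing more can be done
```

The ripening box is shut and the job was handed in at 14.5 s; no verdict was reported.

- **Push and catch:** I pushed the lid from behind with shut fingers to about 1.43 rad. I caught it from below on the outside of the fingers at about 0.74 rad and held it still for about a second.
- **Lowering:** I lowered it at 0.3 rad/s, slowing to about 0.1 rad/s near the rim, then drew the fingers away forwards.

**Last checks**
- **Lid:** the fitted slope of its top face gives about 0.001 rad, so it is shut.
- **Robot:** the gripper is clear of everything, with only sensor noise on the force reading.
- **Bottle, cup, brush and hinge-side cheese:** all are within 1 mm of where they started.
- **Front cheese and cheese iron:** the arm hid both from the top camera, so I only compared them by eye in the scene picture. The cheese looked unmoved; the iron was also partly hidden there, though the arm never came near it.
- **Cheese in the box:** seen through the pane, it looks undisturbed; I did not measure it.

One attempt to measure the lid angle from the top camera failed during the push because the arm blocked the view. I used the scene camera instead.

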